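# Work the fresh grease through the large handwheel

### The arm

A 6-joint arm with a two-finger parallel gripper is mounted at the origin on a cart in front of the work surface, level with it; the furniture and walls round the work are solid. World frame = base frame: x ahead of the robot, y to its left, z up, the work surface at z = 0. Lengths are in m, angles in rad, forces in N, time in s.
With the tool pointing down it reaches from about 0.275 to 1 m from the base axis. Payload 8.4 kg.
Tool frame: the origin (TCP) lies on the centre line of the jaws, within the pads' length; the fingertips stand 11 mm ahead of it and the grasp point (between the pads) lies 8 mm behind it; z points along the fingers, y is the line along which they close (so a half turn about z gives the same grasp; the last joint's range is limited). The gripper opens to 85 mm and grips with 20 to 120 N. Pads are 22 mm wide; open, the fingers measure 114 mm over their backs; the gripper's body (76 mm by 85 mm) begins 54 mm behind the grasp point. The pads swing forward as they close: fully open they stand 13 mm farther back than shut.
Start: joints at [-1.14, 0.353, 1.633, -0, 1.155, -0.002], TCP at [0.262, -0.567, 0.242] pointing down, gripper open.
Joint ranges: [-2.63, 2.63], [-0.92, 2.1], [0.06, 2.66], [-1.3, 4.44], [0, 2.69], [-3.02, 3.02]. Speed limits (rad/s): [2.22, 2.22, 2.79, 3.14, 3.14, 3.14].

### API

Orientations are given as a unit quaternion [x, y, z, w].
In Python, from workcell import arm gives the robot as it stands.
- The arm moves only by the tool apply_moves, never from a script. Its argument "commands" is a list of rows, each a list of 4 numbers: the shift along the tool's x, y, z in cm, then the turn about the tool's z in rad. In form: [[tx, ty, tz, roll], ...]. A call has exactly 10 rows; each row is the pose to reach, as a shift and turn from the pose commanded when the call began, along the tool's axes at that moment; what a row does not reach only later rows make up. A row lasts 1/8 s, in which the tool goes at most 62.5 mm and 10.7 degrees, less where a joint would pass 70% of its speed; a pose out of reach is approached as far as the arm can. A call with a gripper value outside its range is refused whole. "gripper" is the opening, from -1 (shut) to 1 (fully open), set as the call begins (left out, the last holds). The fingers move at their own pace and stop on an object; "force" is the grip in N (left out, the last holds). Time passes only in rows, so rows that repeat a pose let the fingers close, or fill a call up. It gives the time, the measured TCP pose, the force, the opening and the grip force at its end, in the units of the state.
- arm.read_state(): the state, without advancing time (a new reading comes with each control period).
- arm.get_image(name): name is "side" or "top" or "wrist"; returns the picture (420x560x3 uint8, blue, green, red); there is no depth.
- arm.camera_params(name): a dict with "fov_y" (degrees; the focal length in pixels is half the picture's height over the tangent of half this angle, whatever the lens; pixels are square), "cx", "cy" (the principal point, pixels), "R" (3x3) and "t" (3): a world point X has camera coordinates R X + t; the wrist camera has in their place "T_tool_cam" (4x4, takes a point from camera to tool coordinates, whose origin is the TCP and whose axes are the flange's). Camera axes: x right, y down, z forward; pixel columns grow to the right and rows downward; lengths in m; the calibration is good to about 2 mm. The wrist camera is an equidistant fisheye: a pixel r from the principal point sees the ray r / f radians off the axis. A picture is of the moment at which its call begins: read the wrist's pose just before it. camera_params takes no time and is no camera call.
- arm.close_job(): hands the job in; it is judged then, once.
The state is a dict: "clock": time; "q": joint angles; "dq": joint speeds; "joint_torque": joint torques, N m; "tcp_pos": TCP position; "orientation": TCP orientation; "wrist_force": force on the tool from outside, world axes, zero at the start; "moment": the same for the moment, N m; "width": finger opening in m; "grasp_force": force on a finger pad.
Only numpy, scipy, OpenCV 4.12 (cv2) and the standard library are available. Lean on these libraries where they do the work, as an engineer would, in place of code of your own. Each camera call takes 0.05 s, during which the arm holds its last target. There are 200 camera calls.

### The job

The larger of the two bench handwheels has just been greased: take it by its upright handle and turn it one full turn clockwise, as seen from above, to spread the grease. Stop with the handle back at its index post, where it started, and let go; leave the smaller handwheel as it is.

Things in the scene. Friction and masses are not known exactly. Their poses are not given: they have to be found in the camera images.
- large_wheel (a joint): Turn of the larger handwheel (level spoked aluminium wheel 144 mm across on an upright axle, on a round grey flange 170 mm across fixed to the bench), in rad: 0 at the start, growing clockwise as seen from above, 6.28 after one full turn. No end stops; it drags lightly (about 2 N at the handle) and stays where it is left.
- large_handle (a point): Middle of the larger wheel's handle, 78 mm above the bench: an upright black round grip, 22 mm in diameter, 52 mm tall (51 to 103 mm above the bench), 62 mm from the axle. It spins freely on its own pin, so a hand that holds it need not turn. Spokes and rim below it reach 49 mm above the bench.
- large_hub (a point): Point on the larger wheel's upright axle, atop its hub nut, 57 mm above the bench: centre of the handle's circle. The index post, a thin steel pin with a ball top, stands on the flange 79 mm from the axle, 49 mm high, just outside the rim and in line with the handle at the start.
- small_wheel (a joint): Turn of the smaller handwheel, of the same make and materials (wheel 94 mm across, flange 120 mm, handle 38 mm from the axle), in rad, 0 at the start, growing clockwise from above. It is to be left alone.
Things that resemble listed ones, but are neither listed nor needed, are in the scene too. What is shaped like the part that bears small_wheel but brown is not meant.

How it is judged:
By the outcome, as a careful person would: the job done as asked, in the order asked, and still so for the second after the job is handed in, with the robot touching nothing.
It also fails if it takes over 43 s, if anything falls off the work surface, if the arm or the gripper's body presses on something with over 40 N, if the wrist force passes 120 N, or if a joint passes its speed limit or range.

## Working session

There is one attempt and no reset: what is moved stays moved. The work goes in short steps, Python scripts to look and compute and a tool call to move; the robot and the scene stay as the last step left them, time stands still between calls to the robot, and variables do not carry over. Pictures are saved under pics/ and viewed, at most 10 in all, crops included, and the job is handed in when it is done.

Besides the shell and the picture viewer there is one more tool, called after "Call:" as name(argument=value, ...), one argument or row to a line, values as JSON. apply_moves: Moves the arm, as the interface text tells. Its arguments: {"type":"object","properties":{"commands":{"type":"array"},"gripper":{"type":"number"},"force":{"type":"number"}},"required":["commands"]}

```bash
mkdir -p pics; cat > h.py <<'E'
import numpy as np,cv2
from workcell import arm
from scipy.spatial.transform import Rotation as Ro
def ray(name,u,v,st=None):
    p=arm.camera_params(name);f=210/np.tan(np.radians(p["fov_y"])/2)
    x,y=u-p["cx"],v-p["cy"]
    if name=="wrist":
        r=np.hypot(x,y);a=r/f;d=np.array([x/r*np.sin(a),y/r*np.sin(a),np.cos(a)])
        T=np.array(p["T_tool_cam"]);R=Ro.from_quat(st["orientation"]).as_matrix()
        return np.array(st["tcp_pos"])+R@T[:3,3],R@T[:3,:3]@d
    R=np.array(p["R"]);t=np.array(p["t"]);return -R.T@t,R.T@np.array([x/f,y/f,1])
def onz(name,u,v,z,st=None):
    o,d=ray(name,u,v,st);return o+d*(z-o[2])/d[2]
def tool(st,P):
    return Ro.from_quat(st["orientation"]).as_matrix().T@(np.array(P)-np.array(st["tcp_pos"]))*100
E
python3 - <<'E'
from h import *
st=arm.read_state();print(st)
a=arm.get_image("top");b=arm.get_image("side")
cv2.imwrite("pics/top.png",a);cv2.imwrite("pics/side.png",b)
E
```

```text
{'clock': 0.0, 'q': array([-1.14042953e+00,  3.53689311e-01,  1.63413434e+00,  2.22456078e-05,
        1.15519356e+00, -2.41568716e-03]), 'dq': array([ 0.00034017, -0.00119373,  0.00086093,  0.00169246,  0.00153809,
        0.00094445]), 'joint_torque': array([ 9.67247724e-04, -6.05240107e+01, -3.42069697e+01,  3.90947400e-05,
        9.43251798e-03, -9.59070007e-06]), 'tcp_pos': array([ 0.26192886, -0.56695872,  0.24153587]), 'orientation': array([ 9.76679349e-01,  2.14701984e-01, -1.41309318e-04, -6.98195933e-04]), 'wrist_force': array([-0.24803101,  0.46519619, -0.23561482]), 'moment': array([-0.06971353, -0.05046677,  0.00639873]), 'grasp_force': 0.0, 'width': 0.08566242018757558}
```

View pics/top.png

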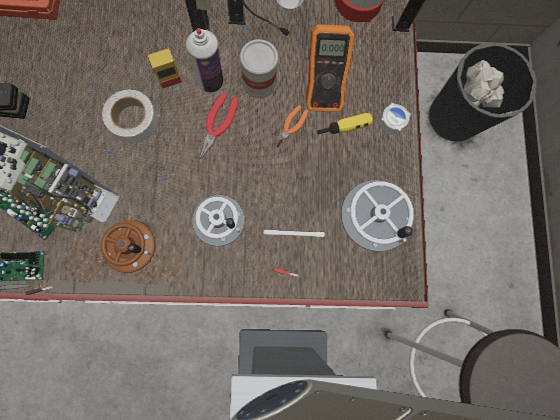

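View pics/side.png

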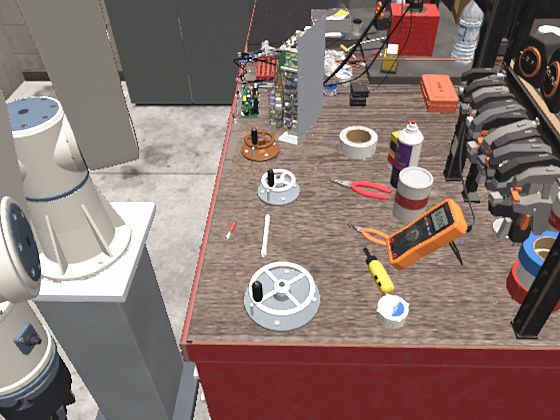

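The top view shows three wheels: a large grey one at (381,213) with its handle at (405,232), a small grey one at (217,219) and a brown one at (128,246). The large grey one fits, since it is the biggest and has an aluminium wheel and grey flange. Next I'll measure it and check it in a crop.

```bash
python3 - <<'E'
from h import *
a=cv2.imread("pics/top.png");b=cv2.imread("pics/side.png")
c=cv2.resize(a[165:265,330:430],(500,500),interpolation=cv2.INTER_CUBIC);d=cv2.resize(b[250:340,235:335],(300,270),interpolation=cv2.INTER_CUBIC)
o=np.zeros((500,800,3),np.uint8);o[:,:500]=c;o[:270,500:]=d;cv2.imwrite("pics/crop.png",o)
print("hub",onz("top",382,212,.057),"handle top",onz("top",406,232,.103))
print("hub side",onz("side",282,287,.057),"handle side mid",onz("side",257,291,.078))
for u in (342,414):print(onz("top",u,214,.02))
print(tool(arm.read_state(),onz("top",406,232,.103)))
E
```

```text
hub [ 0.51189526 -0.16602747  0.057     ] handle top [ 0.46185476 -0.20222377  0.103     ]
hub side [ 0.51812994 -0.17747884  0.057     ] handle side mid [ 0.46783029 -0.20526424  0.078     ]
[ 0.51149637 -0.08348298  0.02      ]
[ 0.51635903 -0.25209845  0.02      ]
[ 33.44607765 -24.71136379  13.89414374]
```

View pics/crop.png

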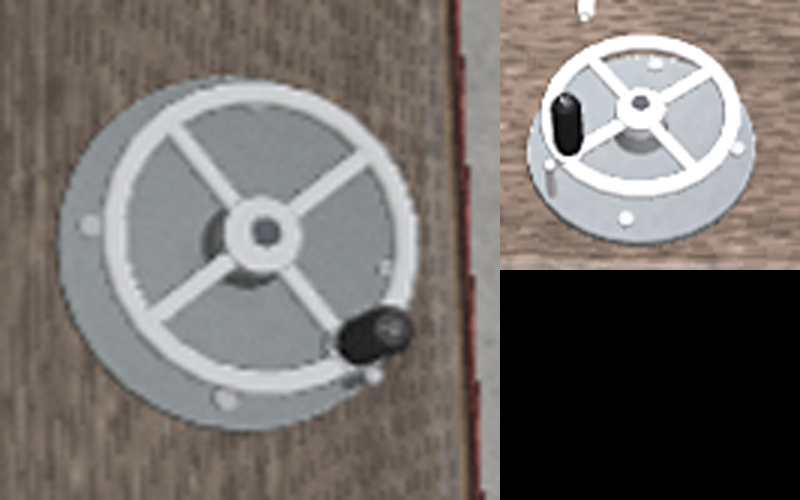

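The crop confirms it: a grey flange and bright four-spoke wheel, with the black handle top near top-view pixel (409,230). The index post's ball is at about (405,240), in line with the handle. The flange measures 169 mm across, which matches 170. I'll move above the handle and align the tool with the world axes.

Call:
apply_moves(
  commands=[
    [3,-2.2,0,0.05],
    [7,-5.2,0.5,0.1],
    [11.5,-8.5,1,0.15],
    [16,-11.7,1.5,0.2],
    [20.5,-15,2,0.25],
    [25,-18.2,2.7,0.31],
    [29,-21,3.3,0.37],
    [32,-23.2,3.8,0.43],
    [33.7,-24.2,4.1,0.43],
    [33.7,-24.2,4.1,0.43],
  ],
  gripper=1,
  force=40,
)

```text
clock: 1.35
tcp_pos: [0.4668, -0.2052, 0.2009]
orientation: [1.0, 0.003, -0.0, -0.0]
wrist_force: [0.1, -0.6, 0.2]
width: 0.0854
grasp_force: 0.0
```

```bash
python3 - <<'E'
from h import *
print(onz("top",382.9,211.5,.057),onz("top",408.7,230.1,.103),onz("top",404.7,240.1,.049))
st=arm.read_state();w=arm.get_image("wrist");cv2.imwrite("pics/w1.png",w)
print(st["tcp_pos"],st["orientation"],st["clock"],st["q"],np.abs(st["dq"]).max())
E
```

```text
[ 0.51308958 -0.16808672  0.057     ] [ 0.4660455  -0.20813032  0.103     ] [ 0.45123701 -0.21776479  0.049     ]
[ 0.46682064 -0.20523334  0.20085182] [ 9.99996739e-01  2.51599528e-03 -3.85272425e-04 -2.07593052e-04] 1.35 [-4.17189685e-01  2.22375830e-01  1.91729827e+00  7.72987873e-05
  1.00279141e+00  1.14853303e+00] 0.034262961180750486
```

View pics/w1.png

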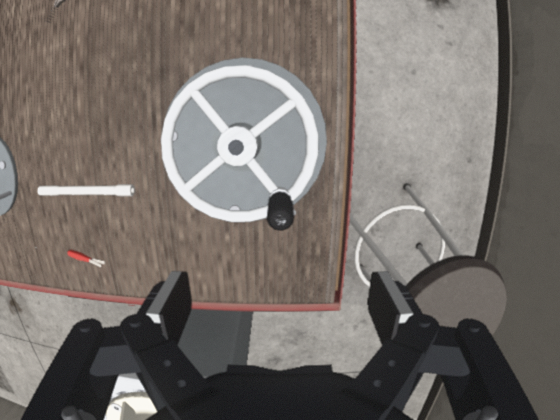

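The wrist view shows the hub at (236,147) and the handle top's centre at about (280,216).

```bash
python3 - <<'E'
from h import *
w=cv2.imread("pics/w1.png")
st=dict(tcp_pos=[0.46682064,-0.20523334,0.20085182],orientation=[ 9.99996739e-01,2.51599528e-03,-3.85272425e-04,-2.07593052e-04])
m=(w[180:240,255:305].max(2)<45).astype(np.uint8)
n,l,s,c=cv2.connectedComponentsWithStats(m);i=1+s[1:,4].argmax();print(s[i],c[i]+[255,180])
m=(w[135:160,225:250].max(2)<110).astype(np.uint8);n,l,s,c=cv2.connectedComponentsWithStats(m);i=1+s[1:,4].argmax();print(s[i],c[i]+[225,135])
H=onz("wrist",*(c[i]+[225,135]),.057,st);P=onz("wrist",280.5,217,.103,st);B=onz("wrist",280,196,.051,st)
print(H,P,np.linalg.norm(P[:2]-H[:2]),B)
Q=np.array([.45124,-.21776]); print((Q-H[:2]),np.linalg.norm(Q-H[:2]))
for pt in (P,):
  d=pt[:2]-H[:2];print(np.degrees(np.arctan2(d[1],d[0])))
E
```

```text
[ 13  13  25  34 353] [280.05665722 204.43909348]
[11  7  7 12 28] [239.32142857 147.78571429]
[ 0.51433019 -0.17044493  0.057     ] [ 0.4681371  -0.20568086  0.103     ] 0.05809795434915195 [ 0.46993703 -0.20539129  0.051     ]
[-0.06309019 -0.04731507] 0.07886119136770557
-142.66373882451234
```

Both views agree: hub at about (0.5135, -0.168) and handle at about (0.466, -0.207), 61 mm apart against the given 62. The post is 79–80 mm out, as specified. Next I'll descend, then grip.

Call:
apply_moves(
  commands=[
    [0,0.1,1,0],
    [-0.1,0.2,2.8,0],
    [-0.1,0.2,4.8,0],
    [-0.1,0.2,6.8,0],
    [-0.1,0.2,8.8,0],
    [-0.1,0.2,10.5,0],
    [-0.1,0.2,11.8,0],
    [-0.1,0.2,12.5,0],
    [-0.1,0.2,12.7,0],
    [-0.1,0.2,12.7,0],
  ],
)

```text
clock: 2.65
tcp_pos: [0.4658, -0.2084, 0.0745]
orientation: [1.0, 0.001, 0.0, 0.0]
wrist_force: [-0.2, -0.0, 0.2]
width: 0.0853
grasp_force: 0.0
```

Call:
apply_moves(
  commands=[
    [0,0,0,0],
    [0,0,0,0],
    [0,0,0,0],
    [0,0,0,0],
    [0,0,0,0],
    [0,0,0,0],
    [0,0,0,0],
    [0,0,0,0],
    [0,0,0,0],
    [0,0,0,0],
  ],
  gripper=-1,
  force=40,
)

```text
clock: 3.9
tcp_pos: [0.4658, -0.2083, 0.0745]
orientation: [1.0, 0.001, 0.0, -0.0]
wrist_force: [0.0, 2.3, 5.8]
width: 0.0213
grasp_force: 39.1
```

```bash
python3 - <<'E'
from h import *
st=arm.read_state();w=arm.get_image("wrist");t=arm.get_image("top");s=arm.get_image("side")
o=np.zeros((420,800,3),np.uint8);o[:,:400]=cv2.resize(t[165:270,330:430],(400,420));o[:,400:]=cv2.resize(s[220:325,220:320],(400,420));cv2.imwrite("pics/g.png",o);cv2.imwrite("pics/gw.png",w)
print(st)
E
```

```text
{'clock': 3.9, 'q': array([-4.23628784e-01,  4.09613378e-01,  2.00728575e+00,  2.77402152e-04,
        7.24358148e-01,  1.14423573e+00]), 'dq': array([-0.00030757,  0.00024573, -0.00102233,  0.0002209 , -0.00129178,
        0.0007312 ]), 'joint_torque': array([-9.71733928e-01, -5.02935755e+01, -2.18719089e+01, -4.42508524e-01,
       -3.67656425e-01,  3.01205524e-03]), 'tcp_pos': array([ 0.46577365, -0.20831995,  0.07454017]), 'orientation': array([ 9.99999054e-01,  1.36204472e-03,  1.90678625e-04, -1.45896361e-05]), 'wrist_force': array([0.01702853, 2.34299161, 5.81548569]), 'moment': array([ 0.39567397, -0.00256942, -0.04913421]), 'grasp_force': 39.08515127026476, 'width': 0.021252543002689517}
```

View pics/gw.png

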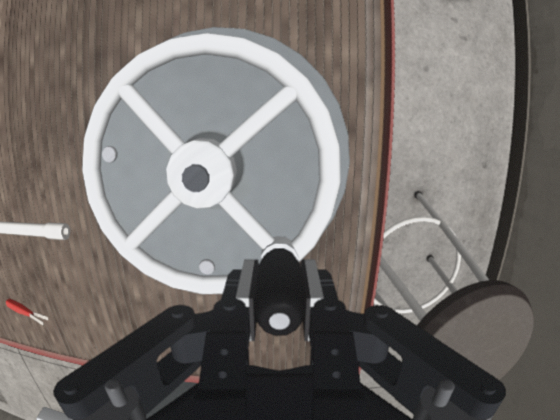

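The wrist view shows the handle between the pads at about (278,285), with the hub nut at about (196,178). The grip reads 21 mm wide at 39 N. I'll re-measure the hub and work out the circle.

```bash
python3 - <<'E'
from h import *
st=arm.read_state();H=onz("wrist",196,178,.057,st);print(H)
C=np.array([.5135,-.168]);h=st["tcp_pos"][:2];print(np.degrees(np.arctan2(*(h-C)[::-1])),np.linalg.norm(h-C),np.degrees(np.arctan2(*(h-H[:2])[::-1])),np.linalg.norm(h-H[:2]))
for a0 in (-140.,):
  for k in range(4):
    s=a0-90*k;print([[round(6.2*(np.cos(np.radians(s-9*i))-np.cos(np.radians(s))),2),round(-6.2*(np.sin(np.radians(s-9*i))-np.sin(np.radians(s))),2)] for i in range(1,11)])
E
```

```text
[ 0.5149023  -0.16778428  0.057     ]
-139.77595121354278 0.062437377063015505 -140.44285506642532 0.06365169242108153
[[np.float64(-0.56), np.float64(-0.79)], [np.float64(-1.0), np.float64(-1.66)], [np.float64(-1.29), np.float64(-2.59)], [np.float64(-1.44), np.float64(-3.55)], [np.float64(-1.43), np.float64(-4.53)], [np.float64(-1.27), np.float64(-5.49)], [np.float64(-0.96), np.float64(-6.41)], [np.float64(-0.51), np.float64(-7.27)], [np.float64(0.07), np.float64(-8.05)], [np.float64(0.76), np.float64(-8.73)]]
[[np.float64(0.79), np.float64(-0.56)], [np.float64(1.66), np.float64(-1.0)], [np.float64(2.59), np.float64(-1.29)], [np.float64(3.55), np.float64(-1.44)], [np.float64(4.53), np.float64(-1.43)], [np.float64(5.49), np.float64(-1.27)], [np.float64(6.41), np.float64(-0.96)], [np.float64(7.27), np.float64(-0.51)], [np.float64(8.05), np.float64(0.07)], [np.float64(8.73), np.float64(0.76)]]
[[np.float64(0.56), np.float64(0.79)], [np.float64(1.0), np.float64(1.66)], [np.float64(1.29), np.float64(2.59)], [np.float64(1.44), np.float64(3.55)], [np.float64(1.43), np.float64(4.53)], [np.float64(1.27), np.float64(5.49)], [np.float64(0.96), np.float64(6.41)], [np.float64(0.51), np.float64(7.27)], [np.float64(-0.07), np.float64(8.05)], [np.float64(-0.76), np.float64(8.73)]]
[[np.float64(-0.79), np.float64(0.56)], [np.float64(-1.66), np.float64(1.0)], [np.float64(-2.59), np.float64(1.29)], [np.float64(-3.55), np.float64(1.44)], [np.float64(-4.53), np.float64(1.43)], [np.float64(-5.49), np.float64(1.27)], [np.float64(-6.41), np.float64(0.96)], [np.float64(-7.27), np.float64(0.51)], [np.float64(-8.05), np.float64(-0.07)], [np.float64(-8.73), np.float64(-0.76)]]
```

Call:
apply_moves(
  commands=[
    [-0.56,-0.79,0,0],
    [-1.0,-1.66,0,0],
    [-1.29,-2.59,0,0],
    [-1.44,-3.55,0,0],
    [-1.43,-4.53,0,0],
    [-1.27,-5.49,0,0],
    [-0.96,-6.41,0,0],
    [-0.51,-7.27,0,0],
    [0.07,-8.05,0,0],
    [0.76,-8.73,0,0],
  ],
)

```text
clock: 5.3
tcp_pos: [0.472, -0.1203, 0.0745]
orientation: [1.0, 0.001, -0.001, -0.0]
wrist_force: [-2.8, -0.9, 9.2]
width: 0.0209
grasp_force: 40.4
```

Forces are small, so I'll continue.

Call:
apply_moves(
  commands=[
    [0.79,-0.56,0,0],
    [1.66,-1.0,0,0],
    [2.59,-1.29,0,0],
    [3.55,-1.44,0,0],
    [4.53,-1.43,0,0],
    [5.49,-1.27,0,0],
    [6.41,-0.96,0,0],
    [7.27,-0.51,0,0],
    [8.05,0.07,0,0],
    [8.73,0.76,0,0],
  ],
)

```text
clock: 6.55
tcp_pos: [0.5601, -0.1277, 0.0746]
orientation: [1.0, 0.001, -0.0, -0.0]
wrist_force: [-2.2, 1.2, 8.5]
width: 0.0206
grasp_force: 40.3
```

Call:
apply_moves(
  commands=[
    [0.56,0.79,0,0],
    [1.0,1.66,0,0],
    [1.29,2.59,0,0],
    [1.44,3.55,0,0],
    [1.43,4.53,0,0],
    [1.27,5.49,0,0],
    [0.96,6.41,0,0],
    [0.51,7.27,0,0],
    [-0.07,8.05,0,0],
    [-0.76,8.73,0,0],
  ],
)

```text
clock: 7.8
tcp_pos: [0.5525, -0.2148, 0.0746]
orientation: [1.0, 0.001, -0.0, -0.001]
wrist_force: [-1.1, 5.3, 7.6]
width: 0.0209
grasp_force: 40.3
```

Call:
apply_moves(
  commands=[
    [-0.79,0.56,0,0],
    [-1.66,1.0,0,0],
    [-2.59,1.29,0,0],
    [-3.55,1.44,0,0],
    [-4.53,1.43,0,0],
    [-5.49,1.27,0,0],
    [-6.41,0.96,0,0],
    [-7.27,0.51,0,0],
    [-8.05,-0.07,0,0],
    [-8.73,-0.76,0,0],
  ],
)

```text
clock: 9.05
tcp_pos: [0.4657, -0.2083, 0.0746]
orientation: [1.0, 0.001, 0.001, 0.0]
wrist_force: [5.1, 2.0, 4.0]
width: 0.0205
grasp_force: 40.1
```

Call:
apply_moves(
  commands=[
    [0,0,0,0],
    [0,0,0,0],
    [0,0,0,0],
    [0,0,0,0],
    [0,0,0,0],
    [0,0,0,0],
    [0,0,0,0],
    [0,0,0,0],
    [0,0,0,0],
    [0,0,0,0],
  ],
)

```text
clock: 10.3
tcp_pos: [0.4652, -0.2077, 0.0745]
orientation: [1.0, 0.001, -0.0, -0.0]
wrist_force: [1.9, 4.5, 9.3]
width: 0.021
grasp_force: 40.4
```

```bash
python3 - <<'E'
from h import *
w=arm.get_image("wrist");cv2.imwrite("pics/gw2.png",w)
g=cv2.imread("pics/gw.png")
o=np.hstack([g[140:420,100:400],w[140:420,100:400]]);cv2.imwrite("pics/cmp.png",o)
E
```

```text
(no output)
```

View pics/cmp.png

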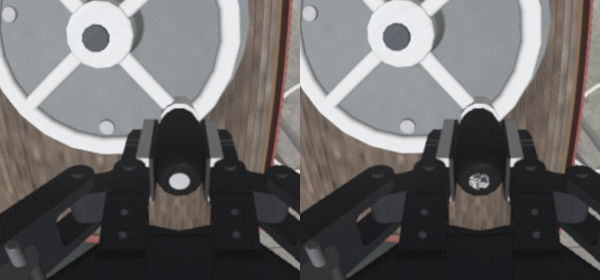

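The two crops match: spokes and handle are back in the same place. Now I'll release, rise and back away.

Call:
apply_moves(
  commands=[
    [0,0,0,0],
    [0,0,0,0],
    [0,0,0,0],
    [0,0,0,0],
    [0,0,0,0],
    [0,0,0,0],
    [0,0,0,0],
    [0,0,0,0],
    [0,0,0,0],
    [0,0,0,0],
  ],
  gripper=1,
)

```text
clock: 11.6
tcp_pos: [0.4656, -0.2084, 0.0743]
orientation: [1.0, 0.001, 0.0, 0.0]
wrist_force: [-0.4, 0.1, 0.4]
width: 0.0851
grasp_force: 0.0
```

Call:
apply_moves(
  commands=[
    [0,0,-0.5,0],
    [0,0,-1.5,0],
    [0,0,-3,0],
    [0,0,-5,0],
    [0,0,-7,0],
    [0,0,-9,0],
    [0.1,-0.2,-11,0],
    [0.1,-0.2,-12.2,0],
    [0.1,-0.2,-12.7,0],
    [0.1,-0.2,-12.7,0],
  ],
)

```text
clock: 12.85
tcp_pos: [0.4665, -0.2063, 0.2013]
orientation: [1.0, 0.001, 0.0, 0.0]
wrist_force: [0.4, -0.1, -0.1]
width: 0.0852
grasp_force: 0.0
```

```bash
python3 - <<'E'
from h import *
st=arm.read_state();w=arm.get_image("wrist");g=cv2.imread("pics/w1.png")
print(st["tcp_pos"],st["orientation"],st["clock"])
o=np.hstack([cv2.resize(i[50:250,140:340],(400,400)) for i in (g,w)]);cv2.imwrite("pics/fin.png",o)
for i in (g,w):
  m=(i[180:240,255:305].max(2)<45).astype(np.uint8)
  n,l,s,c=cv2.connectedComponentsWithStats(m);k=1+s[1:,4].argmax();print(s[k],c[k])
E
```

```text
[ 0.46645911 -0.2063427   0.20134939] [9.99999011e-01 1.40592348e-03 3.34176093e-05 2.02501929e-05] 12.85
[ 13  13  25  34 353] [25.05665722 24.43909348]
[ 14  11  25  34 352] [25.63920455 22.24715909]
```

View pics/fin.png

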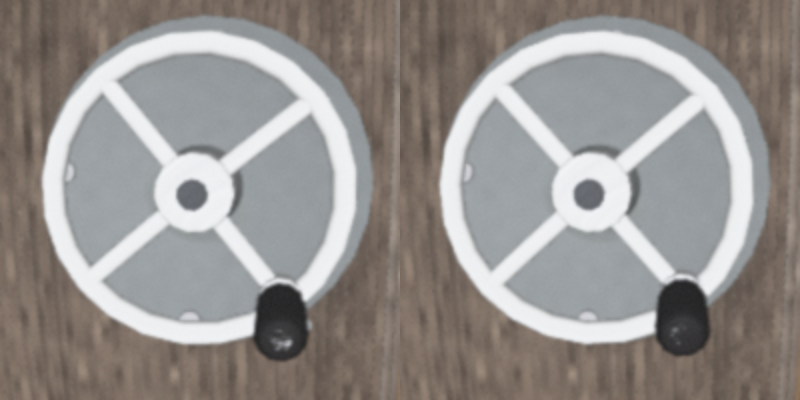

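The handle is back at the post, perhaps 1–2° short. I'll check the residual angle from the spokes before deciding.

```bash
python3 - <<'E'
from h import *
f=cv2.imread("pics/fin.png",0)
def prof(x,cx,cy):
    p=cv2.warpPolar(f[:,x:x+400].copy(),(140,1440),(cx,cy),140,cv2.WARP_POLAR_LINEAR);return p[:,55:105].astype(np.float32).mean(1)
a=prof(0,193,194);b=prof(0+400,189,194)
for lo,hi in ((190*4,260*4),(100*4,170*4),(290*4,350*4)):
    r=[]
    for q in (a,b):
        s=q[lo:hi];w=np.clip(s-170,0,None);r.append((w*np.arange(lo,hi)).sum()/w.sum()/4)
    print(r,r[1]-r[0])
E
```

```text
[np.float64(233.0669183966186), np.float64(231.43513353558345)] -1.6317848610351575
[np.float64(141.47905048645023), np.float64(138.37976745965315)] -3.0992830267970817
[np.float64(320.70953215606716), np.float64(318.6574974965158)] -2.052034659551339
```

It is about 2° short, because closing the grip had nudged the wheel back. There's plenty of time, so I'll regrip and move the last 2 mm clockwise.

Call:
apply_moves(
  commands=[
    [0,0.1,1,0],
    [-0.1,0.2,2.8,0],
    [-0.1,0.2,4.8,0],
    [-0.1,0.2,6.8,0],
    [-0.1,0.2,8.8,0],
    [-0.1,0.2,10.5,0],
    [-0.1,0.2,11.8,0],
    [-0.1,0.2,12.5,0],
    [-0.1,0.2,12.7,0],
    [-0.1,0.2,12.7,0],
  ],
)

```text
clock: 14.15
tcp_pos: [0.4658, -0.2085, 0.0746]
orientation: [1.0, 0.001, 0.0, 0.0]
wrist_force: [0.3, 0.1, -0.2]
width: 0.0855
grasp_force: 0.0
```

Call:
apply_moves(
  commands=[
    [0,0,0,0],
    [0,0,0,0],
    [0,0,0,0],
    [0,0,0,0],
    [0,0,0,0],
    [0,0,0,0],
    [0,0,0,0],
    [0,0,0,0],
    [0,0,0,0],
    [0,0,0,0],
  ],
  gripper=-1,
)

```text
clock: 15.4
tcp_pos: [0.4659, -0.2083, 0.0746]
orientation: [1.0, 0.001, 0.0, 0.0]
wrist_force: [0.5, 0.9, 5.3]
width: 0.0209
grasp_force: 39.2
```

Call:
apply_moves(
  commands=[
    [-0.03,-0.04,0,0],
    [-0.06,-0.08,0,0],
    [-0.1,-0.12,0,0],
    [-0.14,-0.17,0,0],
    [-0.14,-0.17,0,0],
    [-0.14,-0.17,0,0],
    [-0.14,-0.17,0,0],
    [-0.14,-0.17,0,0],
    [-0.14,-0.17,0,0],
    [-0.14,-0.17,0,0],
  ],
)

```text
clock: 16.65
tcp_pos: [0.4647, -0.2069, 0.0746]
orientation: [1.0, 0.001, 0.001, 0.0]
wrist_force: [1.1, -0.5, 5.5]
width: 0.0208
grasp_force: 39.2
```

Call:
apply_moves(
  commands=[
    [0,0,0,0],
    [0,0,0,0],
    [0,0,0,0],
    [0,0,0,0],
    [0,0,0,0],
    [0,0,0,0],
    [0,0,0,0],
    [0,0,0,0],
    [0,0,0,0],
    [0,0,0,0],
  ],
  gripper=1,
)

```text
clock: 17.9
tcp_pos: [0.4642, -0.2066, 0.0743]
orientation: [1.0, 0.001, 0.0, 0.0]
wrist_force: [-1.6, 0.1, -0.3]
width: 0.0853
grasp_force: 0.0
```

Call:
apply_moves(
  commands=[
    [0,0,-0.5,0],
    [0,0,-1.5,0],
    [0,0,-3,0],
    [0,0,-5,0],
    [0,0,-7,0],
    [0,0,-9,0],
    [0.1,-0.2,-11,0],
    [0.1,-0.2,-12.2,0],
    [0.1,-0.2,-12.7,0],
    [0.1,-0.2,-12.7,0],
  ],
)

```text
clock: 19.15
tcp_pos: [0.4651, -0.2047, 0.2014]
orientation: [1.0, 0.001, 0.0, 0.0]
wrist_force: [-0.0, -0.5, -0.4]
width: 0.0856
grasp_force: 0.0
```

```bash
python3 - <<'E'
from h import *
st=arm.read_state();w=arm.get_image("wrist");g=cv2.imread("pics/w1.png")
print(st["tcp_pos"],st["clock"],st["wrist_force"])
o=np.hstack([cv2.resize(i[50:250,140:340],(400,400)) for i in (g,w)]);cv2.imwrite("pics/fin2.png",o)
E
```

```text
[ 0.46510139 -0.20467108  0.20135587] 19.15 [-0.04835634 -0.53154751 -0.36363881]
```

View pics/fin2.png

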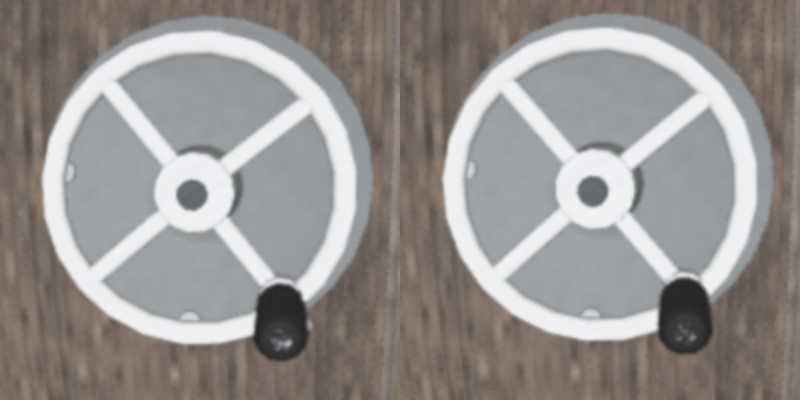

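The last view shows the handle within about 1° of where it started, at the post. The gripper is clear of it.

```bash
python3 -c "
from workcell import arm
print(arm.close_job())"
```

```text
the job is handed in; nothing more can be done
None
```

I turned the large handwheel one full turn clockwise and let go with its handle back at the index post, within about 1° by eye; the small wheel was not touched, and the job was handed in at about 19 s.

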